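Clamp a trophy plinth in the ratchet jig

ROBOT

A 6-joint arm with a two-finger parallel gripper is mounted at the origin on the work surface. World frame = base frame: x ahead of the robot, y to its left, z up, the work surface at z = 0. Lengths are in m, angles in degrees, forces in N, time in s.
With the tool pointing down it reaches from about 0.35 to 0.975 m from the base axis. Payload 17.4 kg.
Tool frame: the origin (TCP) lies midway between the tips of the shut fingers; the grasp point (between the pads) lies 19 mm behind it (env.tcp_to_grasp is the distance from the TCP to the grasp point, in m); z points along the fingers, y is the direction in which the jaws open and shut (so a half turn about z gives the same grasp; the last joint's range is limited). The gripper opens to 85 mm and grips with 20 to 120 N. Pads are 22 mm wide; open, the fingers measure 114 mm over their backs; the gripper's body (76 mm by 85 mm) begins 54 mm behind the grasp point. The pads swing forward as they close: fully open they stand 13 mm farther back than shut.
Start: joints at [62.005, 6.646, 82.598, -0, 90.757, -2.166], TCP at [0.294, 0.608, 0.231] pointing down, gripper open.
Joint ranges: [-162.19, 162.19], [-47.58, 125.68], [4.15, 143.07], [-65.23, 245.23], [0.69, 171.88], [-170.13, 170.13]. Speed limits (degrees/s): [108.29, 108.29, 127.2, 180, 180, 180].

INTERFACE

Orientations are given as a 3x3 rotation matrix whose columns are the frame's x, y, z axes.
In Python, from rig import env, viewer gives the robot as it stands. The module is installed in compiled form; this text tells all that it offers.
- The arm moves only by the tool apply_moves, never from a script. Its argument "motion" is a list of rows, each a list of 2 entries, a list of its own where there are three numbers: the shift along the world's x, y, z in m, then the turn about the world's z in rad. A call has 1 to 8 rows; each row shifts and turns the commanded pose from where the row before left it; what a row does not reach is not made up. A row lasts 1/12 s, in which the tool goes at most 41.7 mm and 7.16 degrees, less where a joint would pass 70% of its speed; a pose out of reach is approached as far as the arm can. A call with a gripper value outside its range is refused whole. "grip" is the opening, from -1 (shut) to 1 (fully open), so that 0 is half open, set as the call begins (left out, the last holds). The fingers move at their own pace and stop on an object; the grip force is fixed at half the most. Time passes only in rows, so rows that do not move let the fingers close. It gives the time, the measured TCP pose, the force and the opening at its end, in the units of the state.
- env.observe(): the state, without advancing time (a new reading comes with each control period).
- viewer.read_camera(name): name is "scene" or "top" or "wrist"; returns a dict with "image" (420x560x3 uint8, red, green, blue), "vfov" (degrees; the focal length in pixels is half the picture's height over the tangent of half this angle, whatever the lens; pixels are square), "cx", "cy" (the principal point, pixels), "rvec" (rotation vector, rad) and "tvec" (3), from world to camera coordinates, as OpenCV has them; the wrist camera has in their place "tool_from_camera" (4x4, takes a point from camera to tool coordinates, whose origin is the TCP and whose axes are the flange's). Camera axes: x right, y down, z forward; pixel columns grow to the right and rows downward; lengths in m; the calibration is good to about 2 mm. A picture is of the moment at which its call begins: read the wrist's pose just before it. There is no depth.
- env.close_job(): hands the job in, once; it reports no verdict.
The state is a dict: "time_s": time; "joints": joint angles; "qd": joint speeds; "effort": joint torques, N m; "ee_pos": TCP position; "orientation": TCP orientation; "contact_force": force on the tool from outside, world axes, zero at the start; "ft_torque": the same for the moment, N m; "opening": finger opening in m.
Only numpy, scipy, OpenCV 4.12 (cv2) and the standard library are available. Lean on these libraries where they do the work, as an engineer would, in place of code of your own. Each camera call takes 0.05 s, during which the arm holds its last target.

TASK

Set the dark wooden plinth upright on the bed of the clamping jig, between its two yellow rails, and let go of it there. Then push the toothed bar by its black handle, past its clicking pawls, until the plinth is clamped against the sprung rubber pad with about 10 N (between 4 and 18 N once you have let go of the handle; never squeeze it with more than 22 N). Leave the pale plinth where it is.

Things in the scene. Friction and masses are not known exactly. Their poses are not given: they have to be found in the camera images.
- jig: Blue base plate of the clamping jig, 335 x 104 x 12 mm, fixed, yaw up to 0.2 rad. Origin on the bench, on its long centre line; x is the pushing direction (to the pad), y left, z up. The plate reaches from x = -140 to +195 mm; its top (the bed) is at z = 12 mm. From x = -100 to -6 mm two aluminium guides, their tops 33 mm above the bench, hold the toothed bar down and straight.
- nest (a point): Point on top of the bed, on the centre line, at x = 54 mm of the jig. On either side is a yellow rail, from x = 15 to 115 mm of the jig, 10 mm high above the bed; inner faces 58 mm apart, so the plinth fits between them with 3 mm on each side when square to the jig.
- pawl_pivot (a point): Top of the pivot of the left one of two small orange pawls, 20 mm above the bed; the other mirrors it on the right of the bar. Light springs (under 1 N each) press their noses, 32 mm farther along the jig's x, into the bar's teeth: the bar slides to +x with clicks, left and right in turn, and cannot return past the last tooth that clicked.
- far_end (a point): Far end of the bed, on its centre line. Near it stands a grey stop block, 56 mm high above the bench, with a black rubber pad (46 mm wide, 14 to 50 mm above the bench) on springs before it. The pad's face is 82 to 112 mm from the jig's origin along x: set anew each time and not measured, so feel for it. The pad yields at 2 N, then 1.6 N per mm, and hits bottom after 20 mm.
- bar: Steel bar in the guides, 136 mm long. Origin: middle of the lower edge of its front (pushing) face; axes as the jig's. Front plate 44 mm wide, 34 high. At first the gap to the pad is 16 to 54 mm more than the plinth's length. Teeth on both sides; first click after 6 to 20 mm, then every 3.5 mm. 1 to 3 N of a push is drag; let go, the bar backs up to 3.5 mm to a tooth, losing up to 6 N more.
- bar_handle (a point): Centre of the black handle with an orange band on the rear end of the bar, 124 mm behind the bar's front face. The handle is 20 mm along x, 26 mm wide and 30 mm high (15 mm above and below this point); its lower edge is 26 mm above the bed, 5 mm above the guides. It can be pushed on its rear (-x) face or gripped.
- plinth: The dark wooden plinth to be clamped: a block 52 x 52 mm and 55 mm high with a brass disc in its top, 0.14 to 0.28 kg, standing loose on the bench at any yaw. Origin at the centre of its underside, z up.
- plinth_center (a point): Centre of the dark plinth, 27.5 mm above its underside. To clear the rails of the nest, grip it by its upper half.
- pale_plinth_center (a point): Centre of the pale wooden plinth, of the same size and also loose, standing on the bench near the dark one (at least 130 mm from it, centre to centre). Not to be moved. The two may have changed places.

How it is judged:
By the outcome, as a careful person would: the job done as asked, in the order asked, and still so for the second after the job is handed in, with the robot touching nothing.
It also fails if it takes over 64 s, if anything falls off the work surface, if the arm or the gripper's body presses on something with over 40 N, if the wrist force passes 120 N, or if a joint passes its speed limit or range.

## Working session

There is one attempt and no reset: what is moved stays moved. The work goes in short steps, Python scripts to look and compute and a tool call to move; the robot and the scene stay as the last step left them, time stands still between calls to the robot, and variables do not carry over. Pictures are saved under pics/ and viewed, and the job is handed in when it is done.

Besides the shell and the picture viewer there is one more tool, called after ">>>" as a command line: name --argument value ..., lists and objects as JSON in quotes. apply_moves: Moves the arm, as the interface text tells. Its arguments: {"type":"object","properties":{"motion":{"type":"array","items":{"type":"array"}},"grip":{"type":"number"}},"required":["motion"]}

```bash
mkdir -p pics
cat > h.py <<'E'
import numpy as np, cv2
from rig import env, viewer
def shot(n,f):
    c=viewer.read_camera(n); cv2.imwrite('pics/'+f,c['image'][:,:,::-1]); return c
def ray(c,u,v,T=None):
    f=c['image'].shape[0]/2/np.tan(np.radians(c['vfov'])/2)
    d=np.array([(u-c['cx'])/f,(v-c['cy'])/f,1.])
    if 'rvec' in c:
        R=cv2.Rodrigues(np.array(c['rvec'],float))[0]; t=np.array(c['tvec'],float).ravel()
        return -R.T@t, R.T@d
    M=T@np.array(c['tool_from_camera']); return M[:3,3], M[:3,:3]@d
def onz(c,u,v,z,T=None):
    o,d=ray(c,u,v,T); return o+d*(z-o[2])/d[2]
E
python3 - <<'E'
from h import *
import pickle
o=env.observe(); print(o)
for n in ['scene','top']:
    c=shot(n,n+'0.png'); pickle.dump(c,open(n+'0.pkl','wb')); print({k:v for k,v in c.items() if k!='image'})
E
```

```text
{'time_s': 0.0, 'joints': array([ 6.20069571e+01,  6.67580435e+00,  8.26375238e+01, -3.76223874e-05,
        9.07558534e+01, -2.16648025e+00]), 'qd': array([-0.03702326,  0.07477524, -0.03350723, -0.12164272,  0.00439477,
       -0.04771285]), 'effort': array([-2.37505619e-04, -7.31988502e+01, -6.32501650e+01, -1.00322814e-04,
        6.29923903e-03,  4.03764318e-05]), 'ee_pos': array([0.29398622, 0.60739805, 0.23052313]), 'orientation': array([[-9.00116882e-01,  4.35648112e-01, -5.66152731e-04],
       [ 4.35648478e-01,  9.00116252e-01, -1.06648926e-03],
       [ 4.49892403e-05, -1.20660857e-03, -9.99999271e-01]]), 'contact_force': array([-0.60169038, -0.08137175,  0.4328825 ]), 'ft_torque': array([-0.01623479, -0.06282361,  0.00226652]), 'opening': 0.08506060846604223}
{'vfov': 44.09617656192123, 'cx': 284.9251862921255, 'cy': 206.15477423198087, 'rvec': array([ 2.37940452,  0.95157588, -0.30025133]), 'tvec': array([-0.37942103, -0.34103809,  1.35401997])}
{'vfov': 54.02895262301291, 'cx': 276.72130995406883, 'cy': 205.82497389992275, 'rvec': array([ 2.12619804, -2.06505449,  0.24872691]), 'tvec': array([-0.07555648,  0.62286395,  0.70158409])}
```

View pics/scene0.png

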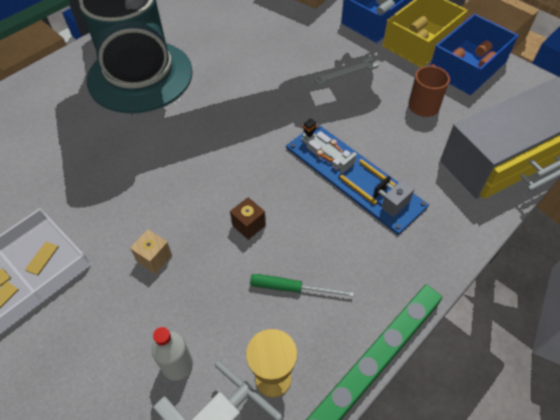

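View pics/top0.png

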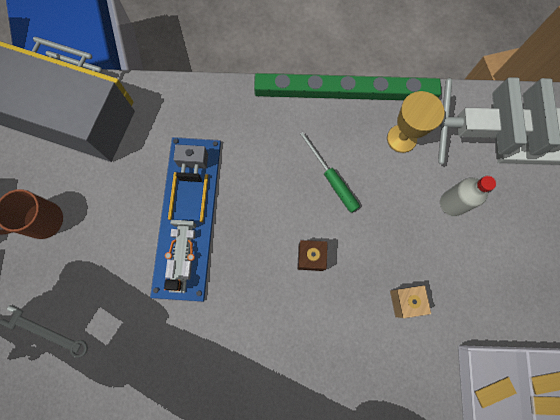

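The scene picture shows the dark plinth at (248,217), the pale one at (151,250) and the jig at (357,180). In the top view they are at (313,254), (412,301) and (187,218). Next I measure them with colour masks.

```bash
cat > m.py <<'E'
from h import *
import pickle
for n in ['top','scene']:
    c=pickle.load(open(n+'0.pkl','rb')); im=c['image']; hsv=cv2.cvtColor(im,cv2.COLOR_RGB2HSV)
    roi={'top':(140,125,235,310),'scene':(275,110,440,240)}[n]
    m=cv2.inRange(hsv,(100,120,60),(125,255,255)); k=np.zeros_like(m);k[roi[1]:roi[3],roi[0]:roi[2]]=255; m&=k
    cs=max(cv2.findContours(cv2.morphologyEx(m,cv2.MORPH_CLOSE,np.ones((9,9))),0,2)[0],key=cv2.contourArea)
    pts=np.array([onz(c,u,v,.012)[:2] for u,v in cv2.convexHull(cs)[:,0]],np.float32)
    r=cv2.minAreaRect(pts*1000); print(n,'jig rect',r, cv2.boxPoints(r).round(1).tolist())
    ctr={'top':((313,254),(412,301)),'scene':((248,212),(150,245))}[n]
    for x,y in ctr:
        s=im[y-18:y+18,x-18:x+18]; 
        print('naive',onz(c,x,y,.055))
        cv2.imwrite(f'pics/{n}_{x}.png',cv2.resize(s[:,:,::-1],None,fx=12,fy=12,interpolation=2))
    x0,y0,x1,y1=roi
    cv2.imwrite(f'pics/{n}_jig.png',cv2.resize(im[y0:y1,x0:x1,::-1],None,fx=3.2,fy=3.2,interpolation=2))
E
python3 m.py
python3 -c "
import cv2,numpy as np
cv2.imwrite('pics/two.png',np.hstack([cv2.imread('pics/top_313.png')[:400,:390],cv2.imread('pics/scene_248.png')[:400,:390]]))"
```

```text
top jig rect ((614.9442138671875, 124.32699584960938), (103.82144927978516, 332.7850341796875), 87.7158432006836) [[446.6000061035156, 79.0999984741211], [779.0999755859375, 65.80000305175781], [783.2999877929688, 169.60000610351562], [450.79998779296875, 182.8000030517578]]
naive [ 0.5383702 -0.1280861  0.055    ]
naive [ 0.45755106 -0.31003104  0.055     ]
scene jig rect ((618.62744140625, 122.31607055664062), (105.38700103759766, 332.7387390136719), 87.77006530761719) [[450.29998779296875, 76.0999984741211], [782.7999877929688, 63.20000076293945], [786.9000244140625, 168.5], [454.3999938964844, 181.39999389648438]]
naive [ 0.54392882 -0.12807524  0.055     ]
naive [ 0.46239173 -0.31148853  0.055     ]
```

View pics/top_jig.png

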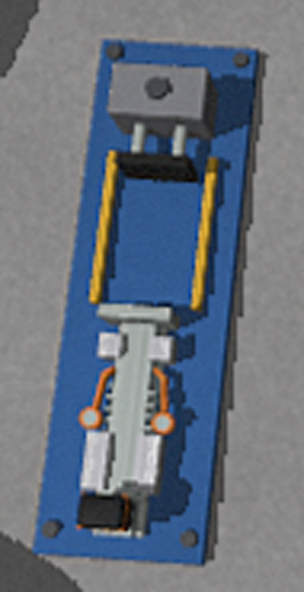

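View pics/two.png

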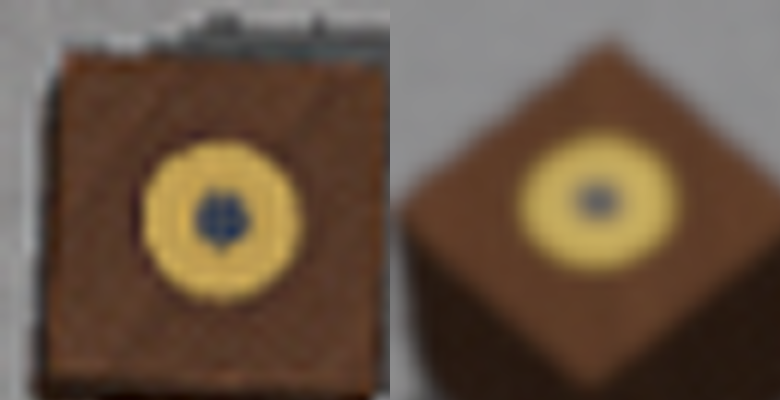

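The brass disc and the jig's rear end (bottom of the top view) are clear. The pushing direction is about world +x, with yaw near -2.3°. The two cameras differ by about 5 mm, so I'll refine with the wrist camera above the plinth.

>>> apply_moves --motion '[[[0.012, -0.036, 0.003], 0.02], [[0.012, -0.036, 0.003], 0.02], [[0.012, -0.036, 0.003], 0.02], [[0.012, -0.036, 0.003], 0.02], [[0.012, -0.036, 0.003], 0.02], [[0.012, -0.036, 0.003], 0.02], [[0.012, -0.036, 0.003], 0.02], [[0.012, -0.036, 0.003], 0.02]]' --grip 1

```text
time_s: 0.77
ee_pos: [0.3901, 0.3178, 0.2552]
orientation: [[-0.958, 0.285, -0.0], [0.285, 0.958, -0.0], [0.0, -0.0, -1.0]]
contact_force: [1.2, 0.3, 0.9]
opening: 0.0855
```

>>> apply_moves --motion '[[[0.012, -0.036, 0.0], 0.02], [[0.012, -0.036, 0.0], 0.02], [[0.012, -0.036, 0.0], 0.02], [[0.012, -0.036, 0.0], 0.02], [[0.012, -0.036, 0.0], 0.02], [[0.012, -0.036, 0.0], 0.02], [[0.012, -0.036, 0.0], 0.02], [[0.012, -0.036, 0.0], 0.02]]'

```text
time_s: 1.43
ee_pos: [0.4861, 0.0296, 0.2552]
orientation: [[-0.992, 0.13, 0.0], [0.13, 0.992, -0.0], [-0.0, 0.0, -1.0]]
contact_force: [1.1, -0.0, 0.5]
opening: 0.0855
```

>>> apply_moves --motion '[[[0.012, -0.036, 0.0], 0.02], [[0.012, -0.036, 0.0], 0.02], [[0.012, -0.036, 0.0], 0.02], [[0.012, -0.036, 0.0], 0.02], [[0, 0, 0], 0], [[0, 0, 0], 0]]'

```text
time_s: 1.93
ee_pos: [0.5341, -0.1139, 0.2545]
orientation: [[-0.999, 0.054, -0.002], [0.054, 0.999, 0.0], [0.002, 0.0, -1.0]]
contact_force: [1.0, -0.2, -0.1]
opening: 0.0855
```

```bash
cat >> h.py <<'E'
def wrist(f):
    import pickle
    o=env.observe(); T=np.eye(4); T[:3,:3]=o['orientation']; T[:3,3]=o['ee_pos']
    c=shot('wrist',f); pickle.dump((c,T),open(f[:-3]+'pkl','wb'))
    print('t',o['time_s'],'p',o['ee_pos'].round(4),'yax',np.degrees(np.arctan2(T[1,1],T[0,1])).round(2),'F',o['contact_force'].round(1),'op',round(o['opening'],4)); return c,T
E
python3 - <<'E'
from h import *
c,T=wrist('w1.png'); print(c['tool_from_camera'].round(4),c['vfov'],env.observe()['joints'].round(1))
E
```

```text
t 1.9333 p [ 0.5341 -0.1139  0.2545] yax 86.93 F [ 1.  -0.2 -0.1] op 0.0855
[[-7.000e-04 -9.488e-01 -3.159e-01  8.070e-02]
 [ 1.000e+00 -5.000e-04 -9.000e-04  1.000e-04]
 [ 7.000e-04 -3.159e-01  9.488e-01 -1.441e-01]
 [ 0.000e+00  0.000e+00  0.000e+00  1.000e+00]] 66.19151325577597 [ -14.6   -9.8   96.6    0.    93.3 -101.6]
```

View pics/w1.png

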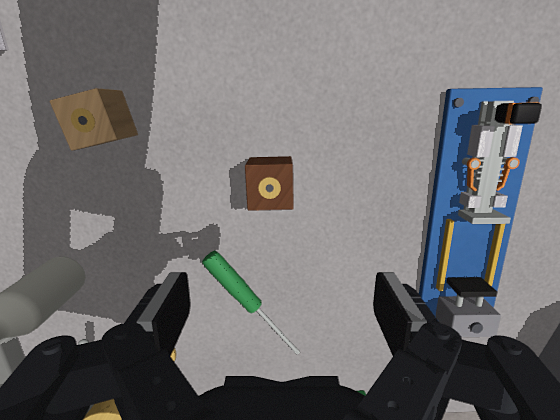

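The wrist view shows the dark plinth (disc at 270,188), the pale plinth at (83,120) and the jig on the right, with the handle at (518,113) and the pad at (470,287). I'll measure the disc, the edge yaw and the jig from this.

```bash
cat > m2.py <<'E'
from h import *
import pickle,sys
c,T=pickle.load(open('w1.pkl','rb')); im=c['image']; hsv=cv2.cvtColor(im,cv2.COLOR_RGB2HSV)
# disc
m=cv2.inRange(hsv,(18,80,120),(32,255,255)); k=np.zeros_like(m);k[165:210,250:292]=255
cs=max(cv2.findContours(m&k,0,2)[0],key=cv2.contourArea); e=cv2.fitEllipse(cs); print('disc px',e, onz(c,*e[0],.055))
# top face: brown bright vs dark side
print(hsv[205,270],hsv[160,270],hsv[188,250],hsv[175,285],hsv[188,243])
s=im[145:225,225:305,::-1]; cv2.imwrite('pics/pl.png',cv2.resize(s,None,fx=7,fy=7,interpolation=2))
for p in [(458,103),(533,100)]: print(p,onz(c,*p,.014))
cv2.imwrite('pics/wj.png',cv2.resize(im[75:335,410:560,::-1],None,fx=2.3,fy=2.3,interpolation=2))
E
python3 m2.py
```

```text
Traceback (most recent call last):
  File "m2.py", line 6, in <module>
    cs=max(cv2.findContours(m&k,0,2)[0],key=cv2.contourArea); e=cv2.fitEllipse(cs); print('disc px',e, onz(c,*e[0],.055))
                                                                                                       ~~~^^^^^^^^^^^^^^
  File "h.py", line 13, in onz
    o,d=ray(c,u,v,T); return o+d*(z-o[2])/d[2]
        ~~~^^^^^^^^^
  File "h.py", line 11, in ray
    M=T@np.array(c['tool_from_camera']); return M[:3,3], M[:3,:3]@d
      ~^~~~~~~~~~~~~~~~~~~~~~~~~~~~~~~~
ValueError: matmul: Input operand 0 does not have enough dimensions (has 0, gufunc core with signature (n?,k),(k,m?)->(n?,m?) requires 1)
```

```bash
sed -i 's/,\.055)/,.055,T)/; s/,\.014)/,.014,T)/' m2.py; python3 m2.py
```

```text
disc px ((269.1161804199219, 187.5443878173828), (20.680269241333008, 21.649240493774414), 99.9316177368164) [ 0.54036154 -0.12770104  0.055     ]
[ 11 140 100] [  9 145  51] [ 10 139 101] [ 11 138 105] [173  11  97]
(458, 103) [0.46391774 0.09028094 0.014     ]
(533, 100) [0.4652712  0.17447582 0.014     ]
```

View pics/pl.png

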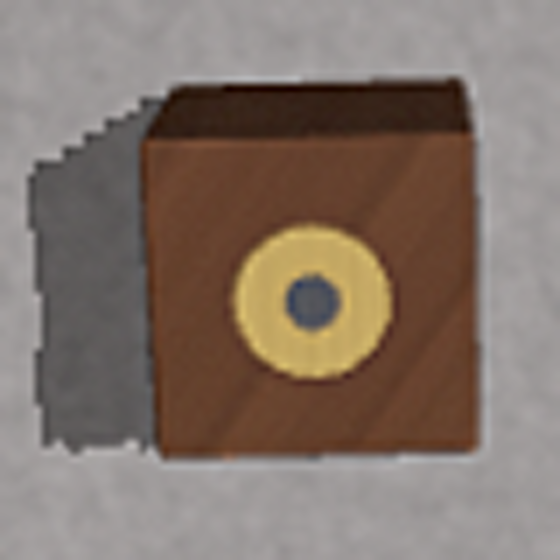

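View pics/wj.png

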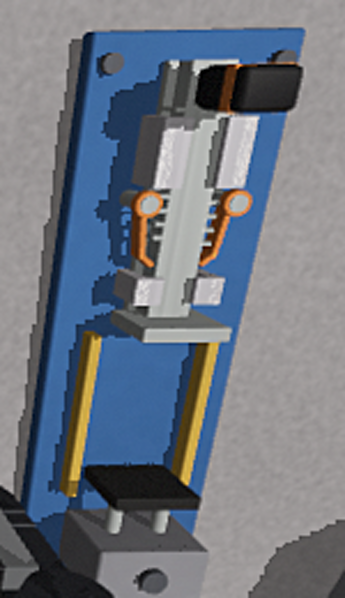

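```bash
cat > m3.py <<'E'
from h import *
import pickle
c,T=pickle.load(open('w1.pkl','rb')); im=c['image']; hsv=cv2.cvtColor(im,cv2.COLOR_RGB2HSV)
m=cv2.inRange(hsv,(5,90,75),(35,255,255)); k=np.zeros_like(m);k[155:220,235:302]=255
cs=max(cv2.findContours(m&k,0,2)[0],key=cv2.contourArea)
P=np.array([onz(c,u,v,.055,T)[:2] for u,v in cs[:,0]],np.float32)*1000
print('plinth',cv2.minAreaRect(P))
# rails yellow, top z=.022
m=cv2.inRange(hsv,(20,130,90),(35,255,255)); k=np.zeros_like(m);k[200:300,430:515]=255
for q in cv2.findContours(m&k,0,2)[0]:
    if cv2.contourArea(q)<60: continue
    P=np.array([onz(c,u,v,.022,T)[:2] for u,v in q[:,0]],np.float32)*1000
    r=cv2.minAreaRect(P); print('rail',r); print(cv2.boxPoints(r).round(1).tolist())
def w(x,y,z): return (onz(c,410+x/2.3,75+y/2.3,z,T)*1000).round(1)[:2]
print('plate corners rear L/R',w(86,32,.012),w(304,28,.012))
print('bar front top edge',w(145,342,.034+.012),w(232,340,.046))
print('handle top rear',w(235,64,.068),w(301,66,.068),'front',w(237,110,.068),w(298,108,.068))
print('pad top front',w(87,466,.05),w(180,469,.05))
for z,p in ((.032,(149,203)),(.032,(238,203))): print('pivot',w(*p,z))
print('pale',onz(c,83,120,.055,T))
E
python3 m3.py
```

```text
plinth ((539.8084716796875, -127.9074478149414), (50.71476364135742, 50.89946365356445), 87.48945617675781)
rail ((654.62890625, 156.18734741210938), (5.960181713104248, 87.01325988769531), 87.765625)
[[611.0, 154.89999389648438], [698.0, 151.5], [698.2000122070312, 157.5], [611.2999877929688, 160.89999389648438]]
rail ((651.6013793945312, 92.13108825683594), (8.101027488708496, 101.54383850097656), 89.41327667236328)
[[600.7999877929688, 88.5999984741211], [702.2999877929688, 87.5999984741211], [702.4000244140625, 95.69999694824219], [600.9000244140625, 96.69999694824219]]
plate corners rear L/R [448.2  77.6] [452.1 183.6]
bar front top edge [598.9 107. ] [600.2 151. ]
handle top rear [465.2 114.9] [467.5 142.9] front [484.3 118.9] [484.8 145. ]
pad top front [666.8  83.1] [671.3 132.8]
pivot [530.4 107.8]
pivot [532.8 152. ]
pale [ 0.45864056 -0.31411962  0.055     ]
```

The plinth is at (0.540, -0.128) with its edges at -2.5°, which agrees across the views. The rails are 58 mm apart, as they should be. Going down to grip it, with the TCP at about z = 0.025.

>>> apply_moves --motion '[[[0.006, -0.014, -0.02], 0.01], [[0, 0, -0.035], 0], [[0, 0, -0.035], 0], [[0, 0, -0.035], 0], [[0, 0, -0.035], 0], [[0, 0, -0.03], 0], [[0, 0, -0.025], 0], [[0, 0, 0], 0]]'

```text
time_s: 2.65
ee_pos: [0.5375, -0.1243, 0.0353]
orientation: [[-0.999, 0.039, -0.007], [0.039, 0.999, 0.002], [0.007, 0.002, -1.0]]
contact_force: [-1.3, 0.1, -1.0]
opening: 0.0853
```

>>> apply_moves --motion '[[[0, 0, -0.012], 0], [[0, 0, -0.002], 0], [[0, 0, 0], 0]]'

```text
time_s: 2.9
ee_pos: [0.5405, -0.1261, 0.0271]
orientation: [[-0.999, 0.04, 0.001], [0.04, 0.999, -0.0], [-0.001, -0.0, -1.0]]
contact_force: [0.3, 0.2, 0.5]
opening: 0.0853
```

>>> apply_moves --motion '[[[0, 0, 0], 0], [[0, 0, 0], 0], [[0, 0, 0], 0], [[0, 0, 0], 0], [[0, 0, 0], 0], [[0, 0, 0], 0]]' --grip -1

```text
time_s: 3.4
ee_pos: [0.5408, -0.1266, 0.0276]
orientation: [[-0.999, 0.041, 0.002], [0.041, 0.999, -0.0], [-0.002, -0.0, -1.0]]
contact_force: [-0.6, 0.8, 7.2]
opening: 0.0513
```

Gripped, with an opening of 51 mm. Lifting it and carrying it above the nest, estimated at about (0.644, 0.123).

>>> apply_moves --motion '[[[0, 0, 0.02], 0], [[0, 0, 0.03], 0], [[0, 0.01, 0.03], 0], [[0.01, 0.03, 0.02], 0], [[0.014, 0.034, 0], 0], [[0.014, 0.034, 0], 0], [[0.014, 0.034, 0], 0], [[0.014, 0.034, 0], 0]]'

```text
time_s: 4.07
ee_pos: [0.6064, 0.0512, 0.1266]
orientation: [[-0.999, 0.041, 0.0], [0.041, 0.999, -0.0], [-0.0, -0.0, -1.0]]
contact_force: [1.0, 0.6, -2.3]
opening: 0.0512
```

>>> apply_moves --motion '[[[0.014, 0.034, 0], 0], [[0.014, 0.034, 0], 0], [[0.01, 0.005, 0], 0], [[0, 0, 0], 0], [[0, 0, 0], 0], [[0, 0, 0], 0]]'

```text
time_s: 4.57
ee_pos: [0.6437, 0.1219, 0.1261]
orientation: [[-0.999, 0.041, -0.001], [0.041, 0.999, -0.0], [0.001, -0.0, -1.0]]
contact_force: [0.3, 0.0, -2.5]
opening: 0.0511
```

Run:
```python
from h import *
c,T=wrist('w2.png')
cv2.imwrite('pics/w2b.png',cv2.resize(c['image'][:,120:440,::-1],None,fx=1.42,fy=1.42,interpolation=2))
```

```text
t 4.5667 p [0.6437 0.1219 0.1261] yax 87.64 F [ 0.3  0.  -2.5] op 0.0511
```

View pics/w2.png

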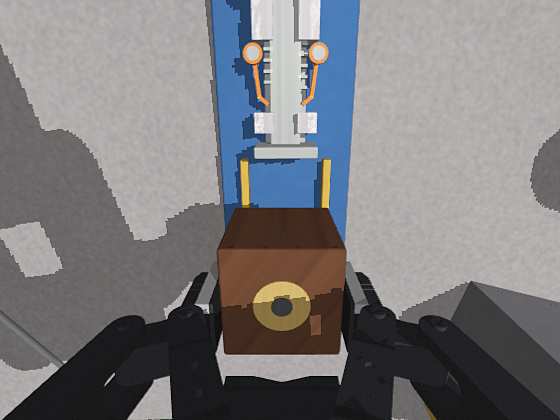

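The plinth is held square and the jig is seen from behind. The rails' rear ends are at (245,160) and (326,160), the bar's front plate at about (286,153) and the disc at about (282,306). I'll measure the offset between the plinth and the rails.

```bash
cat > m4.py <<'E'
from h import *
import pickle
c,T=pickle.load(open('w2.pkl','rb')); im=c['image']; hsv=cv2.cvtColor(im,cv2.COLOR_RGB2HSV)
def fit(m,z):  # not search: line fit of inner edges
    pass
m=cv2.inRange(hsv,(20,130,110),(35,255,255))
for v in (165,175,185,195,202):
    x=np.where(m[v,230:345])[0]+230; L=x[x<286];R=x[x>286]
    if len(L) and len(R):
        l0,l1=L.min()-.5,L.max()+.5; r0,r1=R.min()-.5,R.max()+.5
        a=[onz(c,u,v,.022,T)*1000 for u in (l0,l1,r0,r1)]
        print(v,[p[:2].round(1).tolist() for p in a],'mid in',((a[1]+a[2])/2)[:2].round(1),'wid',(a[2]-a[1])[1].round(1))
zt=T[2,3]-.0276+.055
m2=cv2.inRange(hsv,(18,80,60),(32,255,255)); k=np.zeros_like(m2);k[275:335,240:320]=255
cs=max(cv2.findContours(m2&k,0,2)[0],key=cv2.contourArea); x,y,w,h=cv2.boundingRect(cs); print('disc bbox',x,y,w,h); print('disc',onz(c,x+w/2-.5,y+h/2-.5,zt,T)*1000)
E
python3 m4.py
python3 - <<'E'
import cv2
im=cv2.imread('pics/w2.png'); cv2.imwrite('pics/w2c.png',cv2.resize(im[90:240,210:360],None,fx=4,fy=4,interpolation=2)); cv2.imwrite('pics/w2d.png',cv2.resize(im[200:370,200:370],None,fx=3.5,fy=3.5,interpolation=2))
E
```

```text
165 [[607.3, 90.8], [607.5, 97.1], [610.0, 155.2], [610.2, 160.6]] mid in [608.7 126.1] wid 58.1
175 [[615.2, 91.0], [615.4, 97.2], [617.8, 154.4], [618.1, 160.6]] mid in [616.6 125.8] wid 57.1
185 [[623.2, 90.3], [623.5, 96.6], [625.9, 154.4], [626.1, 159.9]] mid in [624.7 125.5] wid 57.7
195 [[631.4, 90.4], [631.7, 96.8], [634.1, 154.3], [634.3, 159.9]] mid in [632.9 125.6] wid 57.5
202 [[637.2, 90.0], [637.5, 96.4], [639.9, 153.5], [640.2, 160.0]] mid in [638.7 125. ] wid 57.1
disc bbox 253 281 58 50
disc [644.42895076 121.9605475  153.51431222]
```

View pics/w2c.png

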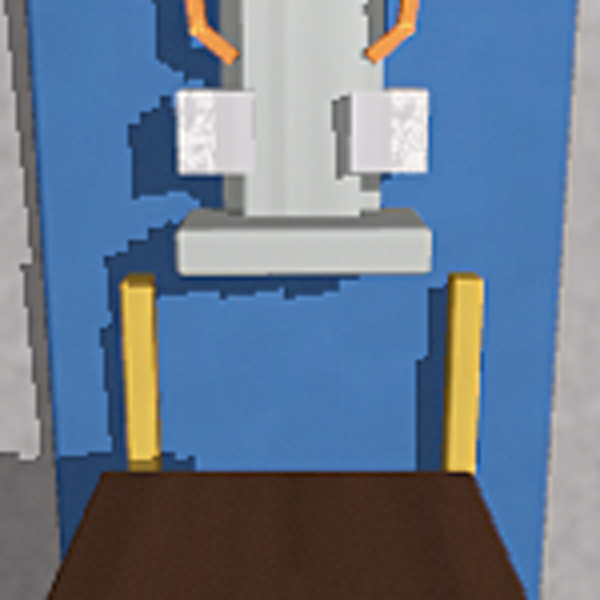

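View pics/w2d.png

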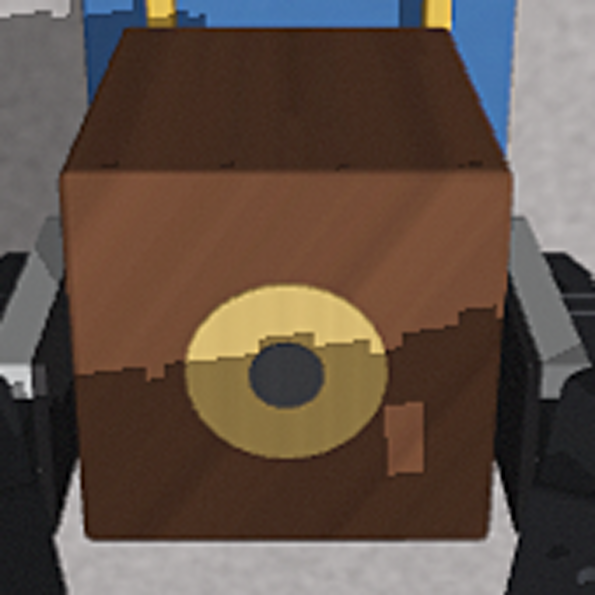

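The rail centre line at x = 0.641 is y ≈ 0.125, the plinth is at y = 0.122 and the yaw matches within 0.2°. I'll shift by (-3, +3) mm, lower to just above the rails and check.

>>> apply_moves --motion '[[[-0.003, 0.003, -0.01], 0], [[0, 0, -0.02], 0], [[0, 0, -0.02], 0], [[0, 0, -0.015], 0], [[0, 0, 0], 0], [[0, 0, 0], 0]]'

```text
time_s: 5.12
ee_pos: [0.6406, 0.1252, 0.0606]
orientation: [[-0.999, 0.041, -0.001], [0.041, 0.999, -0.0], [0.001, -0.0, -1.0]]
contact_force: [-0.2, 0.4, -2.7]
opening: 0.0508
```

Run:
```python
from h import *
c,T=wrist('w3.png')
c2=shot('top','top3.png'); 
cv2.imwrite('pics/c3.png',np.hstack([cv2.resize(c['image'][60:230,190:380,::-1],(480,430)),cv2.resize(c2['image'][140:290,150:230,::-1],(230,430))]))
```

```text
t 5.1167 p [0.6406 0.1252 0.0606] yax 87.64 F [-0.2  0.4 -2.7] op 0.0508
```

View pics/c3.png

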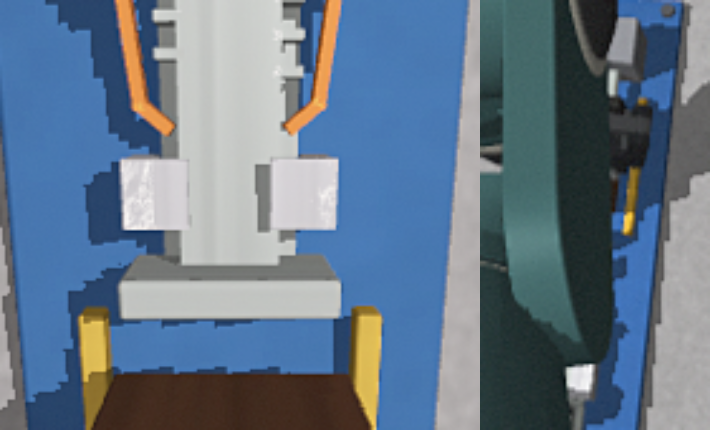

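The plinth's lower edge (mid column about 231 in the crop) is centred between the rails (about 230) and on the bar's front plate (230). Lowering to the bed.

>>> apply_moves --motion '[[[0, 0, -0.008], 0], [[0, 0, -0.006], 0], [[0, 0, -0.003], 0], [[0, 0, 0], 0]]'

```text
time_s: 5.55
ee_pos: [0.6406, 0.1255, 0.0432]
orientation: [[-0.999, 0.041, -0.001], [0.041, 0.999, -0.0], [0.001, -0.0, -1.0]]
contact_force: [0.6, 1.1, -2.6]
opening: 0.051
```

>>> apply_moves --motion '[[[0, 0, -0.002], 0], [[0, 0, -0.001], 0], [[0, 0, 0], 0]]'

```text
time_s: 5.8
ee_pos: [0.6411, 0.1256, 0.0412]
orientation: [[-0.999, 0.041, -0.0], [0.041, 0.999, -0.0], [0.0, -0.0, -1.0]]
contact_force: [-0.3, -1.0, -2.3]
opening: 0.0507
```

>>> apply_moves --motion '[[[0, 0, -0.001], 0], [[0, 0, 0], 0]]'

```text
time_s: 5.97
ee_pos: [0.6411, 0.1256, 0.0403]
orientation: [[-0.999, 0.041, 0.0], [0.041, 0.999, -0.0], [-0.0, -0.0, -1.0]]
contact_force: [0.2, -0.7, -2.0]
opening: 0.0511
```

>>> apply_moves --motion '[[[0, 0, -0.001], 0], [[0, 0, 0], 0]]'

```text
time_s: 6.13
ee_pos: [0.6413, 0.1256, 0.0397]
orientation: [[-0.999, 0.041, 0.001], [0.041, 0.999, 0.0], [-0.001, 0.0, -1.0]]
contact_force: [-1.8, -1.4, 1.7]
opening: 0.0508
```

It has touched the bed: Fz went from -2.3 to +1.7 at the expected height. Releasing.

>>> apply_moves --motion '[[[0, 0, 0], 0], [[0, 0, 0], 0], [[0, 0, 0], 0], [[0, 0, 0], 0], [[0, 0, 0], 0], [[0, 0, 0], 0]]' --grip 1

```text
time_s: 6.63
ee_pos: [0.6411, 0.1255, 0.0393]
orientation: [[-0.999, 0.041, 0.0], [0.041, 0.999, 0.0], [-0.0, 0.0, -1.0]]
contact_force: [-0.4, 0.4, 0.5]
opening: 0.0853
```

>>> apply_moves --motion '[[[0, 0, 0.015], 0], [[0, 0, 0.03], 0], [[0, 0, 0.035], 0], [[0, 0, 0.035], 0], [[-0.035, 0, 0.02], 0], [[-0.04, 0, 0], 0], [[-0.035, 0, 0], 0], [[0, 0, 0], 0]]'

```text
time_s: 7.3
ee_pos: [0.527, 0.1257, 0.1762]
orientation: [[-0.999, 0.04, 0.001], [0.04, 0.999, 0.0], [-0.001, 0.001, -1.0]]
contact_force: [-1.2, 0.3, -0.5]
opening: 0.0854
```

Run:
```python
from h import *
c,T=wrist('w4.png')
```

```text
t 7.3 p [0.527  0.1257 0.1762] yax 87.7 F [-1.2  0.3 -0.5] op 0.0854
```

View pics/w4.png

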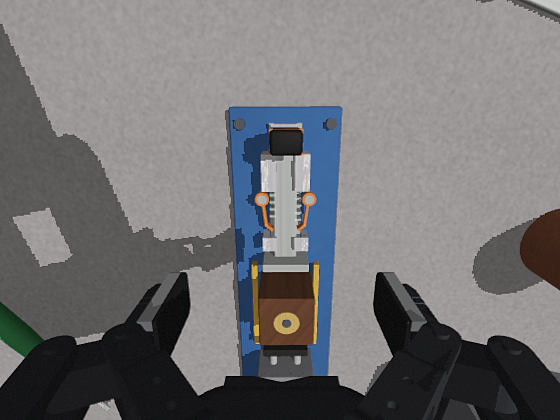

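The plinth stands between the rails (disc at 286,323), the handle is at (286,140) and the pad is just beyond the plinth at about row 348. I'll measure the handle and the gaps.

Run:
```python
from h import *
import pickle
c,T=pickle.load(open('w4.pkl','rb')); im=c['image']
cv2.imwrite('pics/w4a.png',np.hstack([cv2.resize(im[110:180,240:340,::-1],None,fx=4,fy=4,interpolation=2)[:, :400],cv2.resize(im[250:370,236:336,::-1],None,fx=4,fy=4,interpolation=2)[:280]]) if 0 else np.vstack([cv2.resize(im[110:165,236:336,::-1],None,fx=4.5,fy=4.5,interpolation=2),cv2.resize(im[250:328,236:336,::-1],None,fx=4.5,fy=4.5,interpolation=2)]))
print('disc',onz(c,286,323,.067,T))
```

```text
disc [0.6423269  0.12533132 0.067     ]
```

View pics/w4a.png

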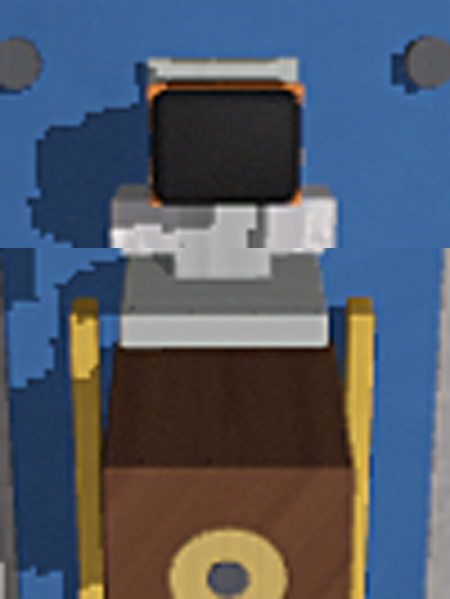

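Run:
```python
import cv2
im=cv2.imread('pics/w4.png'); cv2.imwrite('pics/w4b.png',cv2.resize(im[250:375,226:346],None,fx=4.5,fy=4.5,interpolation=2))
```

```text
(no output)
```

View pics/w4b.png

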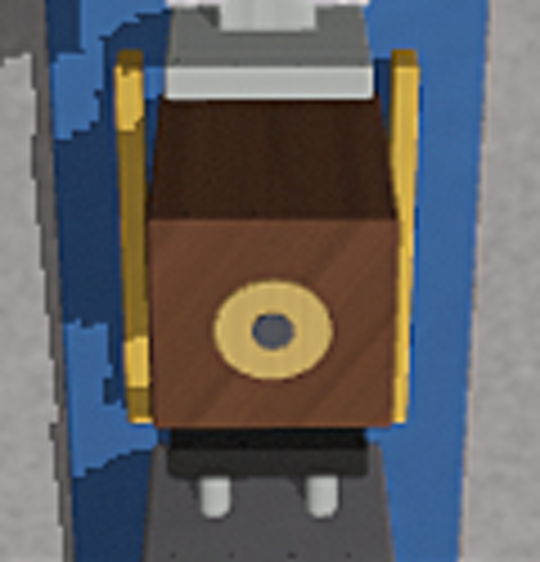

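Run:
```python
from h import *
import pickle
c,T=pickle.load(open('w4.pkl','rb'))
def w(u,v,z): return (onz(c,u,v,z,T)*1000).round(1)[:2]
A=lambda x,y:(236+x/4.5,110+y/4.5)
print('handle rear',w(*A(148,84),.068),w(*A(303,84),.068),'front',w(*A(152,206),.068),w(*A(302,206),.068))
B=lambda x,y:(226+x/4.5,250+y/4.5)
for z in(.046,.048,.05): print('bar front top',w(*B(165,99),z),w(*B(373,97),z))
print('plinth rear top',w(*B(150,220),.067),w(*B(398,220),.067),'front',w(*B(152,428),.067),w(*B(394,425),.067))
print('pad back top',w(*B(168,477),.05),w(*B(366,475),.05),'step',w(*B(168,445),.05))
```

```text
handle rear [464.6 118.7] [465.7 144.9] front [485.2 118.3] [486.2 144.3]
bar front top [599.3 104.8] [600.7 149.1]
bar front top [598.2 105. ] [599.5 148.9]
bar front top [597.1 105.1] [598.4 148.8]
plinth rear top [615.1 102. ] [617.1 152.2] front [666.7  99.2] [668.  150.9]
pad back top [695.5 100. ] [696.8 145.8] step [686.4 100.5]
```

The handle is 20 x 26 mm as given, centred at (0.4754, 0.1315). The bar front (0.5995) to plinth rear gap is about 16 mm, and the pad face is at about 0.686. I'll shut the fingers and go behind the handle.

>>> apply_moves --motion '[[[-0.035, 0.003, 0], 0], [[-0.035, 0.003, 0], 0], [[-0.017, 0, 0], 0], [[0, 0, -0.03], 0], [[0, 0, -0.03], 0], [[0, 0, -0.02], 0], [[0, 0, 0], 0], [[0, 0, 0], 0]]' --grip -1

```text
time_s: 8.02
ee_pos: [0.4444, 0.1315, 0.0948]
orientation: [[-0.999, 0.041, -0.001], [0.041, 0.999, -0.0], [0.001, -0.0, -1.0]]
contact_force: [-0.8, 0.2, 0.8]
opening: 0.0
```

Run:
```python
from h import *
c,T=wrist('w5.png'); shot('scene','s5.png')
```

```text
t 8.0167 p [0.4444 0.1315 0.0948] yax 87.66 F [-0.8  0.2  0.8] op 0.0
```

View pics/w5.png

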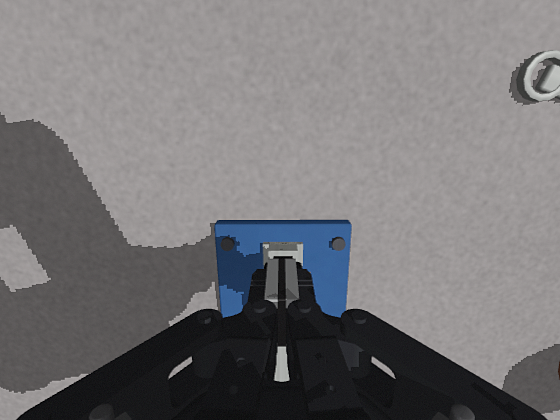

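The shut fingers are above the rear end of the bar, centred on it at about column 283. Backing off a little, then down to z ≈ 0.047.

>>> apply_moves --motion '[[[-0.006, 0.001, 0], 0], [[0, 0, -0.015], 0], [[0, 0, -0.02], 0], [[0, 0, -0.013], 0], [[0, 0, 0], 0], [[0, 0, 0], 0]]'

```text
time_s: 8.62
ee_pos: [0.4382, 0.1327, 0.0472]
orientation: [[-0.999, 0.041, 0.0], [0.041, 0.999, 0.0], [-0.0, 0.0, -1.0]]
contact_force: [0.4, 0.7, 0.5]
opening: -0.0001
```

>>> apply_moves --motion '[[[0.004, 0, 0], 0], [[0.004, 0, 0], 0], [[0.002, 0, 0], 0], [[0, 0, 0], 0]]'

```text
time_s: 8.95
ee_pos: [0.4489, 0.1326, 0.047]
orientation: [[-0.999, 0.041, 0.001], [0.041, 0.999, 0.0], [-0.001, 0.0, -1.0]]
contact_force: [0.3, 0.1, -0.3]
opening: -0.0002
```

>>> apply_moves --motion '[[[0.003, 0, 0], 0], [[0.003, 0, 0], 0], [[0.002, 0, 0], 0], [[0.002, 0, 0], 0], [[0, 0, 0], 0]]'

```text
time_s: 9.37
ee_pos: [0.4584, 0.1326, 0.0463]
orientation: [[-0.999, 0.041, 0.0], [0.041, 0.999, -0.0], [-0.0, -0.0, -1.0]]
contact_force: [0.6, 0.3, -1.4]
opening: 0.0002
```

>>> apply_moves --motion '[[[0.002, -0.0001, 0], 0], [[0.002, -0.0001, 0], 0], [[0.002, -0.0001, 0], 0], [[0.002, -0.0001, 0], 0], [[0, 0, 0], 0]]'

```text
time_s: 9.78
ee_pos: [0.4664, 0.1321, 0.0463]
orientation: [[-0.999, 0.041, 0.0], [0.041, 0.999, -0.0], [-0.0, -0.0, -1.0]]
contact_force: [0.3, -0.6, 0.6]
opening: -0.0002
```

>>> apply_moves --motion '[[[0.002, -0.0001, 0], 0], [[0.002, -0.0001, 0], 0], [[0.002, -0.0001, 0], 0]]'

```text
time_s: 10.03
ee_pos: [0.4721, 0.1319, 0.0463]
orientation: [[-0.999, 0.041, -0.0], [0.041, 0.999, -0.0], [0.0, -0.0, -1.0]]
contact_force: [-3.5, -0.0, 0.9]
opening: 0.0005
```

Run:
```python
from h import *
c=shot('scene','s6.png'); print(env.observe()['time_s'])
cv2.imwrite('pics/s6c.png',cv2.resize(c['image'][90:250,260:450,::-1],None,fx=4,fy=3.7,interpolation=2)[:, :790])
```

```text
10.0833
```

View pics/s6c.png

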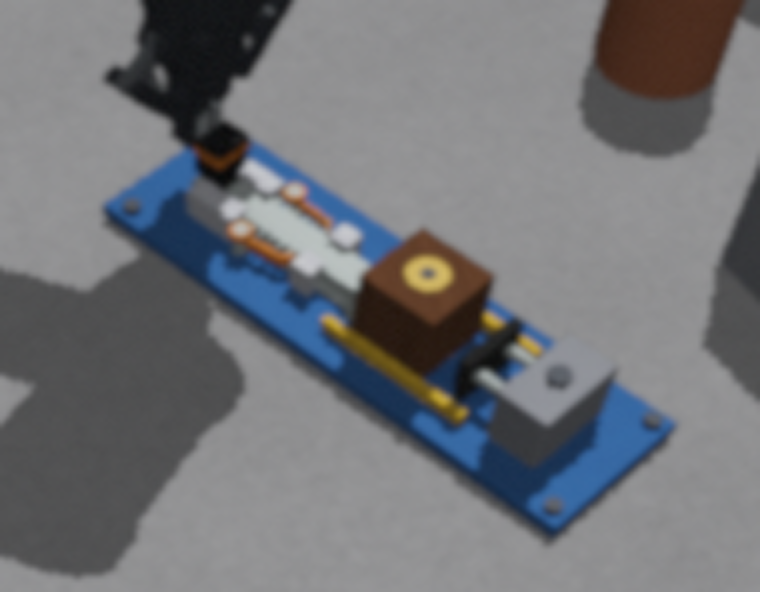

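The finger is on the handle and pushing with 3.5 N of drag. The plinth still stands clear of the pad. Continuing in small steps.

>>> apply_moves --motion '[[[0.0015, -0.0001, 0], 0], [[0.0015, 0, 0], 0], [[0.0015, -0.0001, 0], 0]]'

```text
time_s: 10.33
ee_pos: [0.4766, 0.1317, 0.0463]
orientation: [[-0.999, 0.041, -0.0], [0.041, 0.999, 0.0], [0.0, 0.0, -1.0]]
contact_force: [-3.4, 0.4, 1.2]
opening: 0.0
```

>>> apply_moves --motion '[[[0.0015, -0.0001, 0], 0], [[0.0015, 0, 0], 0], [[0.0015, -0.0001, 0], 0]]'

```text
time_s: 10.58
ee_pos: [0.4812, 0.1315, 0.0463]
orientation: [[-0.999, 0.041, -0.0], [0.041, 0.999, -0.0], [0.0, -0.0, -1.0]]
contact_force: [-2.5, -0.4, -0.6]
opening: -0.0001
```

>>> apply_moves --motion '[[[0.0015, -0.0001, 0], 0], [[0.0015, 0, 0], 0], [[0.0015, -0.0001, 0], 0]]'

```text
time_s: 10.83
ee_pos: [0.4857, 0.1312, 0.0463]
orientation: [[-0.999, 0.041, -0.0], [0.041, 0.999, -0.0], [0.0, -0.0, -1.0]]
contact_force: [-3.5, 0.2, 0.2]
opening: 0.0001
```

Run:
```python
from h import *
c=shot('scene','s7.png'); print(env.observe()['time_s'])
cv2.imwrite('pics/s7c.png',cv2.resize(c['image'][120:240,320:440,::-1],None,fx=5,fy=5,interpolation=2))
```

```text
10.8833
```

View pics/s7c.png

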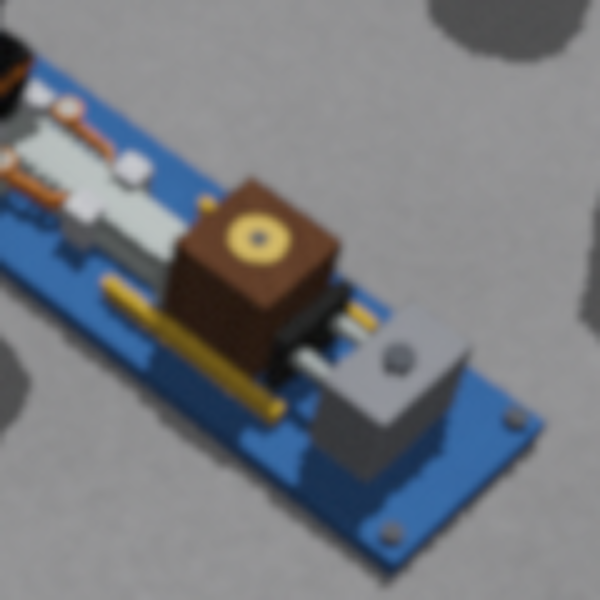

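The plinth is now only a few millimetres from the pad. Going in 1 mm rows.

>>> apply_moves --motion '[[[0.001, -0.0001, 0], 0]]'

```text
time_s: 10.97
ee_pos: [0.4866, 0.1312, 0.0463]
orientation: [[-0.999, 0.041, -0.0], [0.041, 0.999, -0.0], [0.0, -0.0, -1.0]]
contact_force: [-3.7, 0.2, 0.3]
opening: 0.0001
```

>>> apply_moves --motion '[[[0.001, 0, 0], 0]]'

```text
time_s: 11.05
ee_pos: [0.4876, 0.1312, 0.0463]
orientation: [[-0.999, 0.041, -0.0], [0.041, 0.999, -0.0], [0.0, -0.0, -1.0]]
contact_force: [-4.7, 1.2, 0.2]
opening: -0.0
```

>>> apply_moves --motion '[[[0.001, -0.0001, 0], 0]]'

```text
time_s: 11.13
ee_pos: [0.4886, 0.1311, 0.0463]
orientation: [[-0.999, 0.041, -0.0], [0.041, 0.999, 0.0], [0.0, 0.0, -1.0]]
contact_force: [-3.1, 1.2, -0.6]
opening: -0.0001
```

>>> apply_moves --motion '[[[0.001, 0, 0], 0]]'

```text
time_s: 11.22
ee_pos: [0.4897, 0.1311, 0.0463]
orientation: [[-0.999, 0.041, -0.0], [0.041, 0.999, 0.0], [0.0, 0.0, -1.0]]
contact_force: [-3.8, 0.6, -0.1]
opening: -0.0
```

>>> apply_moves --motion '[[[0.001, -0.0001, 0], 0]]'

```text
time_s: 11.3
ee_pos: [0.4905, 0.131, 0.0463]
orientation: [[-0.999, 0.041, -0.0], [0.041, 0.999, -0.0], [0.0, -0.0, -1.0]]
contact_force: [-7.3, 0.5, 2.2]
opening: 0.0
```

>>> apply_moves --motion '[[[0.001, 0, 0], 0]]'

```text
time_s: 11.38
ee_pos: [0.4913, 0.131, 0.0463]
orientation: [[-0.999, 0.041, -0.001], [0.041, 0.999, 0.0], [0.001, -0.0, -1.0]]
contact_force: [-8.5, -0.1, 3.1]
opening: -0.0001
```

>>> apply_moves --motion '[[[0.001, -0.0001, 0], 0]]'

```text
time_s: 11.47
ee_pos: [0.4922, 0.1309, 0.0463]
orientation: [[-0.999, 0.041, -0.001], [0.041, 0.999, -0.0], [0.001, -0.0, -1.0]]
contact_force: [-10.4, 0.8, 4.4]
opening: -0.0001
```

>>> apply_moves --motion '[[[0.001, 0, 0], 0]]'

```text
time_s: 11.55
ee_pos: [0.4931, 0.1309, 0.0462]
orientation: [[-0.999, 0.041, -0.002], [0.041, 0.999, -0.0], [0.002, -0.0, -1.0]]
contact_force: [-11.7, 0.7, 6.0]
opening: -0.0002
```

The pad made contact at TCP x ≈ 0.490: a 2 N step, then about 1.6 N/mm. I want about 7 mm of compression.

>>> apply_moves --motion '[[[0.001, -0.0001, 0], 0]]'

```text
time_s: 11.63
ee_pos: [0.4939, 0.1308, 0.0463]
orientation: [[-0.999, 0.041, -0.002], [0.041, 0.999, -0.0], [0.002, -0.0, -1.0]]
contact_force: [-13.7, -0.0, 6.7]
opening: 0.0001
```

>>> apply_moves --motion '[[[0.001, 0, 0], 0]]'

```text
time_s: 11.72
ee_pos: [0.4948, 0.1308, 0.0463]
orientation: [[-0.999, 0.041, -0.002], [0.041, 0.999, 0.0], [0.002, -0.0, -1.0]]
contact_force: [-15.2, 1.5, 6.4]
opening: 0.0001
```

>>> apply_moves --motion '[[[0.001, -0.0001, 0], 0]]'

```text
time_s: 11.8
ee_pos: [0.4956, 0.1308, 0.0463]
orientation: [[-0.999, 0.041, -0.003], [0.041, 0.999, 0.0], [0.003, -0.0, -1.0]]
contact_force: [-16.5, 1.6, 8.2]
opening: 0.0001
```

>>> apply_moves --motion '[[[0.001, 0, 0], 0]]'

```text
time_s: 11.88
ee_pos: [0.4965, 0.1308, 0.0463]
orientation: [[-0.999, 0.041, -0.003], [0.041, 0.999, 0.0], [0.003, -0.0, -1.0]]
contact_force: [-18.8, 2.1, 10.6]
opening: -0.0001
```

The push is 18.8 N, of which about 3.6 N is drag, so the pad is at about 12–15 N. Backing off gently while watching the force.

>>> apply_moves --motion '[[[-0.001, 0, 0], 0], [[-0.001, 0, 0], 0]]'

```text
time_s: 12.05
ee_pos: [0.4952, 0.1307, 0.0463]
orientation: [[-0.999, 0.041, -0.001], [0.041, 0.999, 0.0], [0.001, 0.0, -1.0]]
contact_force: [-8.4, 2.0, 2.3]
opening: 0.0001
```

>>> apply_moves --motion '[[[-0.001, 0, 0], 0], [[-0.001, 0, 0], 0]]'

```text
time_s: 12.22
ee_pos: [0.4939, 0.1307, 0.0465]
orientation: [[-0.999, 0.041, 0.001], [0.041, 0.999, 0.0], [-0.001, 0.0, -1.0]]
contact_force: [-0.6, -0.6, 0.1]
opening: 0.0001
```

>>> apply_moves --motion '[[[-0.002, 0, 0], 0], [[-0.004, 0, 0], 0], [[-0.006, 0, 0], 0], [[-0.006, 0, 0], 0], [[0, 0, 0], 0], [[0, 0, 0], 0]]'

```text
time_s: 12.72
ee_pos: [0.4753, 0.1307, 0.0464]
orientation: [[-0.999, 0.041, 0.0], [0.041, 0.999, 0.0], [-0.0, 0.0, -1.0]]
contact_force: [-0.3, 0.7, 0.2]
opening: 0.0001
```

The finger is off the handle. I'll check by feel where the handle has come to rest, with a very light re-touch.

>>> apply_moves --motion '[[[0.006, 0, 0], 0], [[0.006, 0, 0], 0], [[0.004, 0, 0], 0], [[0.0015, 0, 0], 0], [[0, 0, 0], 0]]'

```text
time_s: 13.13
ee_pos: [0.4936, 0.1306, 0.0461]
orientation: [[-0.999, 0.041, -0.0], [0.041, 0.999, -0.0], [0.0, -0.0, -1.0]]
contact_force: [-0.5, 0.3, 0.3]
opening: -0.0002
```

>>> apply_moves --motion '[[[0.0005, 0, 0], 0], [[0, 0, 0], 0]]'

```text
time_s: 13.3
ee_pos: [0.4936, 0.1306, 0.0462]
orientation: [[-0.999, 0.041, -0.0], [0.041, 0.999, -0.0], [0.0, -0.0, -1.0]]
contact_force: [0.4, 0.6, -0.4]
opening: -0.0001
```

>>> apply_moves --motion '[[[0.0005, 0, 0], 0], [[0, 0, 0], 0]]'

```text
time_s: 13.47
ee_pos: [0.4941, 0.1307, 0.0463]
orientation: [[-0.999, 0.041, 0.0], [0.041, 0.999, 0.0], [-0.0, 0.0, -1.0]]
contact_force: [-0.2, 0.2, 0.3]
opening: 0.0003
```

>>> apply_moves --motion '[[[0.0005, 0, 0], 0], [[0, 0, 0], 0]]'

```text
time_s: 13.63
ee_pos: [0.4943, 0.1307, 0.0463]
orientation: [[-0.999, 0.041, -0.001], [0.041, 0.999, 0.0], [0.001, -0.0, -1.0]]
contact_force: [-4.3, -0.6, 2.7]
opening: 0.0005
```

>>> apply_moves --motion '[[[0.0005, 0, 0], 0], [[0, 0, 0], 0]]'

```text
time_s: 13.8
ee_pos: [0.4945, 0.1307, 0.0463]
orientation: [[-0.999, 0.041, -0.002], [0.041, 0.999, 0.0], [0.002, -0.0, -1.0]]
contact_force: [-9.0, -0.5, 5.5]
opening: -0.0001
```

The handle rests at about 0.4942, so the pad is compressed about 4 mm, which is about 8.5 N. It stands up to a 9 N touch nearly without moving, which fits. Backing off, lifting clear and looking.

>>> apply_moves --motion '[[[-0.002, 0, 0], 0], [[-0.006, 0, 0], 0], [[-0.012, 0, 0], 0], [[-0.01, 0, 0.01], 0], [[0, 0, 0.035], 0], [[0, 0, 0.04], 0], [[0, 0, 0.04], 0], [[0.03, 0, 0], 0]]'

```text
time_s: 14.47
ee_pos: [0.4951, 0.1314, 0.1812]
orientation: [[-0.999, 0.04, 0.012], [0.04, 0.999, 0.003], [-0.012, 0.003, -1.0]]
contact_force: [1.1, -0.7, 1.9]
opening: -0.0003
```

>>> apply_moves --motion '[[[0.02, 0, 0.02], 0], [[0, 0, 0], 0], [[0, 0, 0], 0], [[0, 0, 0], 0]]'

```text
time_s: 14.8
ee_pos: [0.5143, 0.1306, 0.1903]
orientation: [[-0.999, 0.041, -0.001], [0.041, 0.999, -0.0], [0.001, -0.0, -1.0]]
contact_force: [0.0, -0.3, -0.3]
opening: 0.0001
```

Run:
```python
from h import *
c,T=wrist('w8.png'); s=shot('scene','s8.png')
cv2.imwrite('pics/c8.png',np.hstack([cv2.resize(c['image'][90:390,190:390,::-1],(380,570)),cv2.resize(s['image'][110:250,280:440,::-1],(410,570))]))
```

```text
t 14.8 p [0.5143 0.1306 0.1903] yax 87.66 F [ 0.  -0.3 -0.3] op 0.0001
```

View pics/c8.png

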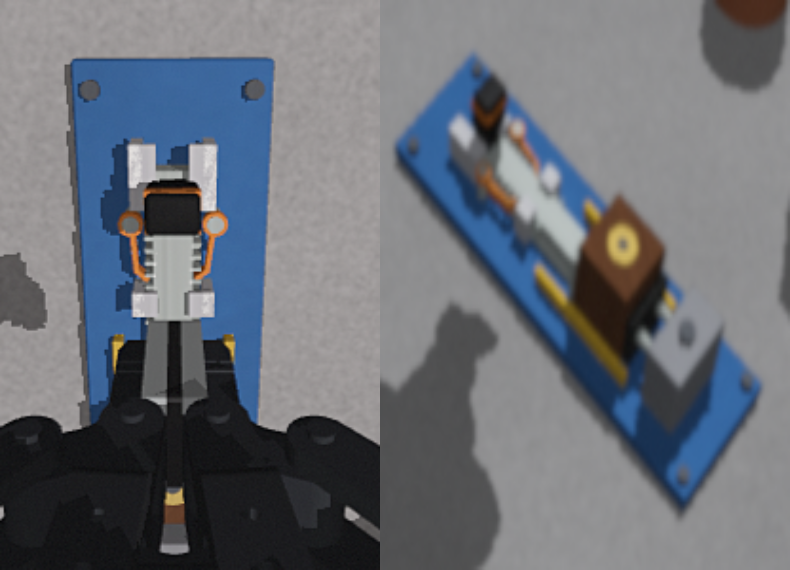

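The picture shows the plinth upright between the rails, with the bar plate behind it and its front on the pad. The robot is clear. One numeric check, then I hand it in.

Run:
```python
from h import *
import pickle
c,T=pickle.load(open('w8.pkl','rb'))
A=lambda x,y:(190+x/1.9,90+y/1.9)
print('handle top rear/front',onz(c,*A(173,192),.068,T).round(4),onz(c,*A(173,235),.068,T).round(4))
c=viewer.read_camera('scene'); im=c['image']; hsv=cv2.cvtColor(im,cv2.COLOR_RGB2HSV)
m=cv2.inRange(hsv,(18,70,120),(32,255,255))
for x,y,z in((364,170,.067),(150,245,.055)):
    k=np.zeros_like(m);k[y-12:y+12,x-12:x+12]=255; u=np.argwhere(m&k).mean(0) if (m&k).any() else None
    print(u, None if u is None else onz(c,u[1],u[0],z).round(4))
o=env.observe(); print(o['time_s'],o['contact_force'].round(1)); env.close_job()
```

```text
handle top rear/front [0.5048 0.1306 0.068 ] [0.5252 0.1298 0.068 ]
[167.94047619 369.94047619] [0.6556 0.1213 0.067 ]
[244.77453027 148.94780793] [ 0.4605 -0.3126  0.055 ]
14.95 [-0.3  0.1  0.4]
the job is handed in; nothing more can be done
```

I set the dark plinth upright between the rails, let go of it, and pushed the bar by its handle until the plinth was clamped. I handed the job in at about 15 s, with the robot clear and nothing touching it.

- **Clamping force:** about 8.5 N after release. This is worked out, not read directly: the handle's resting place, felt by a light re-touch, puts the pad about 4 mm in. The push peaked at 18.8 N, including about 3.6 N of drag, so the squeeze stayed under 22 N.
- **Holding:** the bar stood against that re-touch, which reached 9 N, with almost no movement. The wrist picture puts the handle's centre at x ≈ 0.515, which matches the touch.
- **Pale plinth:** it is where it was, within the cameras' few millimetres.
- **One check that disagreed:** the last colour-mask reading of the dark plinth's disc gave x ≈ 0.656, against about 0.665 worked out from the bar. I think the mask was cut off by its small window or mixed with rail yellow. I did not repeat it; the last pictures show the plinth upright between the rails with its front on the pad.

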